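Snap the bag-tag cover on with the held press-stud pliers

ROBOT

A 6-joint arm with a two-finger parallel gripper is mounted at the origin on the work surface. World frame = base frame: x ahead of the robot, y to its left, z up, the work surface at z = 0. Lengths are in m, angles in rad, forces in N, time in s.
With the tool pointing down it reaches from about 0.35 to 0.725 m from the base axis. Payload 4.3 kg.
Tool frame: the origin (TCP) lies between the finger pads; the fingertips stand 8 mm ahead of it and the grasp point (between the pads) lies 11 mm behind it (env.nose_length is the distance from the TCP to the fingertips, in m); x points along the fingers, y is the direction in which the jaws open and shut, and the axes are right-handed (so a half turn about x gives the same grasp; the last joint's range is limited). The gripper opens to 85 mm and grips with 20 to 120 N. Pads are 22 mm wide; open, the fingers measure 114 mm over their backs; the gripper's body (76 mm by 85 mm) begins 54 mm behind the grasp point. The pads swing forward as they close: fully open they stand 13 mm farther back than shut.
Start: joints at [1.057, 0.377, 0.081, 1.274, 0, 1.46], TCP at [0.226, 0.529, 0.239] pointing down, gripper open.
Joint ranges: [-2.72, 2.72], [-0.84, 1.66], [-1.02, 1.22], [-1.77, 2.12], [-1.37, 1.28], [-3.14, 3.14]. Speed limits (rad/s): [2.57, 2.57, 3.14, 3.14, 3.14, 3.14].

INTERFACE

Orientations are given as a rotation vector (axis times angle).
In Python, from plant import env gives the robot as it stands.
- The arm moves only by the tool jog_arm, never from a script. Its argument "commands" is a list of rows, each a list of 3 entries, a list of its own where there are three numbers: the opening, from 0 (shut) to 1 (fully open), then the shift along the tool's x, y, z in m, then the turn, a rotation vector about the tool's x, y, z in rad. A call has 1 to 8 rows; each row shifts and turns the commanded pose from where the row before left it, along the tool's axes as they then stand; what a row does not reach is not made up. A row lasts 1/8 s, in which the tool goes at most 62.5 mm and 10.7 degrees, less where a joint would pass 70% of its speed; a pose out of reach is approached as far as the arm can. A call is refused whole if a number of a shift passes 0.0625 or a number of a turn 0.188, either way. A call with a gripper value outside its range is refused whole. The fingers move at their own pace and stop on an object; "squeeze" is the grip in N (left out, the last holds). Time passes only in rows, so rows that do not move let the fingers close. It gives the time, the measured TCP pose, the force and the opening at its end, in the units of the state.
- env.get_state(): the state, without advancing time (a new reading comes with each control period).
- env.capture(name): name is "side" or "top"; returns the picture (384x512x3 uint8, red, green, blue); there is no depth.
- env.calibration(name): a dict with "K" (3x3 intrinsics, pixels), "world_from_camera" (4x4, takes a point from camera to world coordinates). Camera axes: x right, y up, looking along -z (the intrinsics and any distortion apply to the point x, -y, -z); pixel columns grow to the right and rows downward; lengths in m; the calibration is good to about 2 mm. A picture is of the moment at which its call begins. calibration takes no time and is no camera call.
- env.hand_in(): hands the job in, once; it reports no verdict.
The state is a dict: "t": time; "joint_positions": joint angles; "dq": joint speeds; "joint_torque": joint torques, N m; "tcp_pos": TCP position; "eef_rot": TCP orientation; "contact_force": force on the tool from outside, world axes, zero at the start; "moment": the same for the moment, N m; "gripper_width": finger opening in m.
Only numpy, scipy, OpenCV 4.12 (cv2) and the standard library are available. Lean on these libraries where they do the work, as an engineer would, in place of code of your own. Each camera call takes 0.05 s, during which the arm holds its last target.

TASK

Thread the blue bag-tag cover over the two pins so that it lies flat on the yellow back plate with its brass cap under the pliers' jaw. Then press the red upper handle of the pliers down until the jaw has pushed the brass press stud fully in, and let the handle spring open again. Leave the other craft things where they stand.

Things in the scene. Friction and masses are not known exactly. Their poses are not given: they have to be found in the camera images.
- cover_grip (a point): Blue plastic tag cover, loose, lying cap up on a cork rest (30 mm wide, 20 mm high, fixed) that fingers can straddle: 46 mm wide (its x), 162 mm long (y), 8 mm thick (z), about 60 g. This point is half-way up, midway between its two 11 mm through holes at y = +40 and -40 mm; grip here across the 46 mm width. The plate runs from y = +55 to -107 mm; the brass press-stud cap is at y = -90 mm.
- cap_top (a point): Centre of the top of the brass press-stud cap on the cover: a 20 mm disc that stands 8 mm proud of the plate before it is snapped and 2 mm proud when snapped.
- snap_cap (a joint): How far the press-stud cap has been pushed in, in m: 0 proud, 0.006 fully snapped. It takes about 20 N on the cap itself and stays where it has been pushed; only the pliers should push it.
- bed_seat (a point): Where cover_grip comes to be when the cover is seated, with the same axes; 49 mm above the counter, fixed. Below it a yellow back plate, 38 mm wide (x), on a 34 mm wide bed: fingers can straddle both. The back plate's top, on which the cover lies, is 4 mm below this point. Base board under it all: top 12 mm above the counter.
- pin_tip (a point): Tip of one of two upright 8 mm steel pins fixed in the bed: they stand at y = +40 (this one) and -40 mm of bed_seat and rise 14 mm above the back plate (10 mm above bed_seat), tapered over the upper 7 mm to 3 mm at the tip.
- die_seat (a point): Where cap_top ends when the cover is seated and snapped: between the pliers' jaws, 90 mm to -y of bed_seat. With the pliers open the upper jaw's underside is about 36 to 42 mm above this point, so bring the cover in under the jaw from the +y side: held just above the pins, its proud cap passes about 13 mm below the jaw.
- plier_hinge (a point): Hinge axis of the pliers (nutcracker type, 200 mm long arms), along y of the stand, 71 mm above the counter; same axes as bed_seat. The arms and red grips run from it to -x, 18 to 26 mm wide; the upper jaw's die is 60 mm from the hinge.
- plier_press (a point): Place to press on the upper face of the red upper grip of the pliers, 180 mm along the arm from the hinge (the grip runs on to 205 mm) and 9 mm above the arm's centre line. It swings down in an arc about plier_hinge.
- plier_arm (a joint): Closing angle of the pliers' upper arm, rad: 0 fully open (the arm rises at 0.70 rad from the hinge towards -x), about 0.60 when the jaw meets the proud cap of a seated cover, 0.70 with the arm level and the cap fully snapped. A spring opens it again when let go. At plier_press it takes 2 to 5 N to swing and about 11 N to snap the cap.
- dispenser: Bystander: bead dispenser, 80 mm square white base, clear drum, 148 mm tall; origin under its centre.
- skewer_pot: Bystander: terracotta-coloured pot 72 mm wide, 100 mm tall, with bamboo skewers to about 225 mm; origin under its centre.
- paint_well: Bystander: white ceramic paint well, 90 mm wide, 30 mm tall; origin under its centre.
- sharpener: Bystander: chrome pencil sharpener, 60 x 40 x 36 mm; origin under its centre.
Things that resemble listed ones, but are neither listed nor needed, are in the scene too. Of the things like the part that bears cover_grip, leave any that is green; of the rest the larger one is meant.

How it is judged:
On the way, in this order (a step that is already met when the one before it is completed fails the run):
1. the cover lies flat on the back plate, over both pins, with its cap at the jaw and not yet pushed in (horizontal distance between cover_grip and bed_seat below 0.004 m and z of cover_grip in the frame of bed_seat between -0.0025 and 0.0025 m and angle between the z axis of cover_grip and the z axis of bed_seat, either way round below 0.04 rad and horizontal distance between cap_top and die_seat below 0.008 m and value of joint snap_cap below 0.0015 m), for 0.2 s.
2. the pliers have been brought down towards the cap, which is still proud (value of joint plier_arm above 0.45 rad and value of joint snap_cap below 0.003 m).
3. the closed pliers have pushed the cap fully in (value of joint plier_arm above 0.62 rad and value of joint snap_cap above 0.005 m).
At the end, for the whole second after the job is handed in: The cover lies flat on the back plate over both pins (within 4 mm across, 2.5 mm in height, 0.04 rad of flat; cap within 8 mm of the jaw's centre), the cap is pushed in by more than 5 of its 6 mm, and the pliers have sprung open (within 0.15 rad) and are still (horizontal distance between cover_grip and bed_seat below 0.004 m and z of cover_grip in the frame of bed_seat between -0.0025 and 0.0025 m and angle between the z axis of cover_grip and the z axis of bed_seat, either way round below 0.04 rad and horizontal distance between cap_top and die_seat below 0.008 m and value of joint snap_cap above 0.005 m and value of joint plier_arm below 0.15 rad and velocity of joint plier_arm between -0.05 and 0.05 rad/s); the robot touches nothing.
It fails at once if the dispenser is pushed more than 25 mm or tipped over (distance of dispenser from where it was at the start of the episode above 0.025 m or angle between dispenser's own z axis and vertical above 0.3 rad).
It fails at once if the skewer pot is pushed more than 25 mm or tipped over (distance of skewer_pot from where it was at the start of the episode above 0.025 m or angle between skewer_pot's own z axis and vertical above 0.3 rad).
It fails at once if the paint well is pushed more than 25 mm or tipped over (distance of paint_well from where it was at the start of the episode above 0.025 m or angle between paint_well's own z axis and vertical above 0.3 rad).
It fails at once if the sharpener is pushed more than 25 mm or tipped over (distance of sharpener from where it was at the start of the episode above 0.025 m or angle between sharpener's own z axis and vertical above 0.3 rad).
It also fails if it takes over 64 s, if anything falls off the work surface, if the arm or the gripper's body presses on something with over 40 N, if the wrist force passes 120 N, or if a joint passes its speed limit or range.

## Working session

There is one attempt and no reset: what is moved stays moved. The work goes in short steps, Python scripts to look and compute and a tool call to move; the robot and the scene stay as the last step left them, time stands still between calls to the robot, and variables do not carry over. Pictures are saved under pics/ and viewed, and the job is handed in when it is done.

Besides the shell and the picture viewer there is one more tool, called by a JSON object that holds its "fn" and its "kwargs", one argument or row to a line. jog_arm: Moves the arm, as the interface text tells. Its arguments: {"type":"object","properties":{"commands":{"type":"array","items":{"type":"array"}},"squeeze":{"type":"number"}},"required":["commands"]}

```bash
mkdir -p pics
python3 - <<'E'
from plant import env
import cv2,numpy as np
for n in("side","top"):
    im=env.capture(n); cv2.imwrite(f"pics/{n}0.png",im[:,:,::-1])
    c=env.calibration(n); print(n,{k:np.round(v,4).tolist() if hasattr(v,'shape') or isinstance(v,list) else v for k,v in c.items()})
print({k:np.round(v,4).tolist() for k,v in env.get_state().items()}, env.nose_length)
E
```

```text
side {'K': [[456.3089, 0.0, 253.6246], [0.0, 456.3089, 190.5845], [0.0, 0.0, 1.0]], 'world_from_camera': [[0.787, 0.4822, -0.385, -0.0869], [-0.617, 0.612, -0.4948, -0.7456], [-0.003, 0.6269, 0.7791, 1.3502], [0.0, 0.0, 0.0, 1.0]]}
top {'K': [[497.3656, 0.0, 258.8793], [0.0, 497.3656, 188.751], [0.0, 0.0, 1.0]], 'world_from_camera': [[0.0174, 0.9918, -0.1269, 0.3184], [-0.9998, 0.0182, 0.0052, 0.0358], [0.0075, 0.1268, 0.9919, 1.5802], [0.0, 0.0, 0.0, 1.0]]}
{'t': 0.1, 'joint_positions': [1.0567, 0.378, 0.0798, 1.2744, 0.0, 1.4605], 'dq': [-0.0018, -0.0004, 0.0026, -0.0023, -0.001, -0.001], 'joint_torque': [0.0009, -46.4692, 27.0583, 0.012, -0.0001, -0.0], 'tcp_pos': [0.2256, 0.5283, 0.2385], 'eef_rot': [0.3154, 1.5481, -0.3181], 'contact_force': [0.2083, 0.708, -0.0249], 'moment': [0.0245, 0.04, 0.0405], 'gripper_width': 0.0854} 0.008
```

View pics/side0.png

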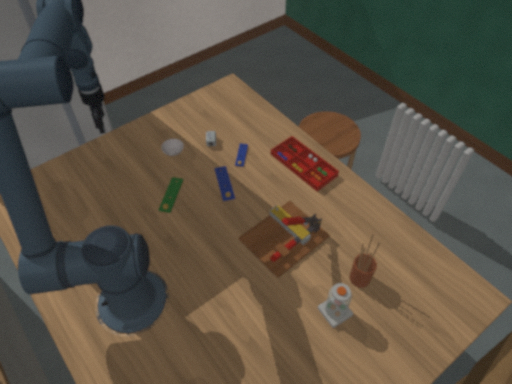

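View pics/top0.png

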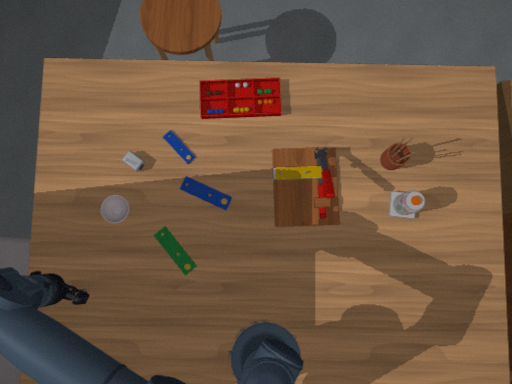

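The top view shows three cover-like parts: a large blue one at (206,193), a small blue one at (179,147) and a green one at (175,250). Green is ruled out, so the larger blue one at (206,193) is meant. I'll confirm that with enlarged crops.

Run:
```python
import cv2,numpy as np
t=cv2.imread("pics/top0.png");s=cv2.imread("pics/side0.png")
a=cv2.resize(t[120:280,110:350],None,fx=3.3,fy=3.3,interpolation=cv2.INTER_CUBIC)
cv2.imwrite("pics/tc0.png",a)
cv2.imwrite("pics/sc0.png",cv2.resize(s[120:290,150:350],None,fx=3.5,fy=3.5,interpolation=cv2.INTER_CUBIC))
```

```text
(no output)
```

View pics/tc0.png

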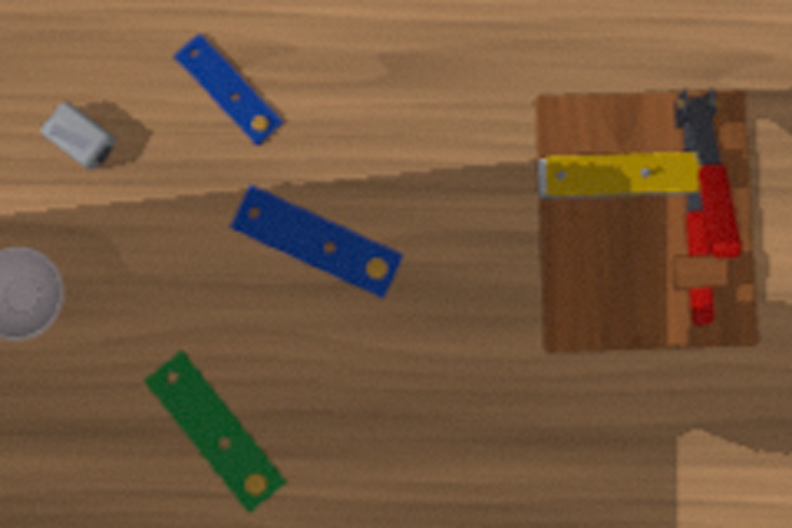

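View pics/sc0.png

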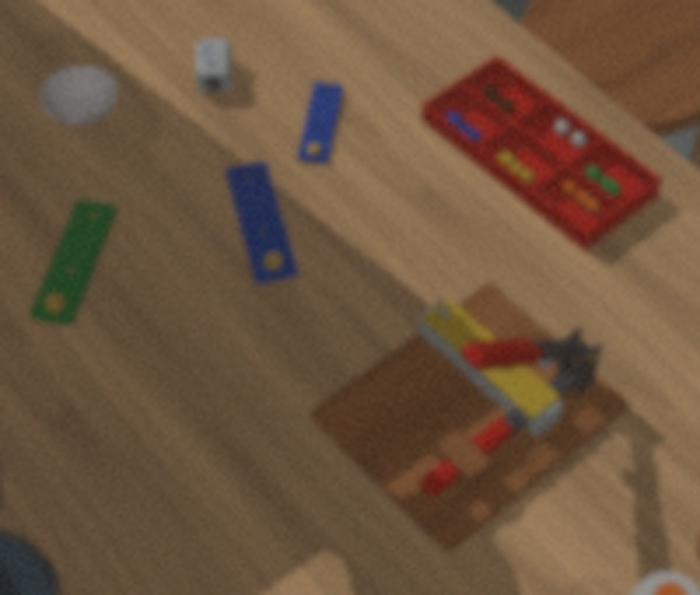

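Confirmed: the blue part at top px (206,193) is clearly larger than the blue one at (179,147), so it is the meant cover. Its cap is at about (224,201). The stand's yellow plate is at (298,172), the pliers' hinge at about (321,152), and the grips run down to (326,195).

```bash
cat > h.py <<'E'
import cv2,numpy as np
from plant import env
def ray(n,u,v):
    c=env.calibration(n);K=np.array(c["K"]);T=np.array(c["world_from_camera"])
    d=np.linalg.inv(K)@[u,v,1]; d=np.array([d[0],-d[1],-d[2]])
    return T[:3,3],T[:3,:3]@d
def pl(n,u,v,z):
    o,d=ray(n,u,v); return o+d*(z-o[2])/d[2]
def tri(a,b):
    o1,d1=ray("side",*a);o2,d2=ray("top",*b)
    A=np.stack([d1,-d2],1);s=np.linalg.lstsq(A,o2-o1,rcond=None)[0]
    p,q=o1+d1*s[0],o2+d2*s[1];return (p+q)/2,np.linalg.norm(p-q)
def proj(n,p):
    c=env.calibration(n);K=np.array(c["K"]);T=np.array(c["world_from_camera"])
    q=T[:3,:3].T@(np.array(p)-T[:3,3]);q=K@[q[0],-q[1],-q[2]];return q[:2]/q[2]
E
cat > m.py <<'E'
from h import *
for n in("top","side"):
    im=cv2.imread(f"pics/{n}0.png")
    hsv=cv2.cvtColor(im,cv2.COLOR_BGR2HSV)
    for name,lo,hi,z in(("blue",(105,130,40),(125,255,255),.028),("yellow",(22,150,80),(34,255,255),.045),("green",(50,100,30),(80,255,255),.028)):
        m=cv2.inRange(hsv,lo,hi)
        for c in sorted(cv2.findContours(m,cv2.RETR_EXTERNAL,cv2.CHAIN_APPROX_NONE)[0],key=cv2.contourArea)[-2:]:
            if cv2.contourArea(c)<80: continue
            # project contour to plane, then rect
            P=np.array([pl(n,*q,z)[:2] for q in c[:,0].astype(float)],np.float32)*1000
            r=cv2.minAreaRect(P)
            print(n,name,cv2.contourArea(c),np.round(cv2.minAreaRect(c)[0],1),"world mm",np.round(r[0],1),np.round(r[1],1),round(r[2],1))
for n,(x0,y0,x1,y1) in {"top":(265,140,345,230),"side":(235,195,335,275)}.items():
    im=cv2.imread(f"pics/{n}0.png");cv2.imwrite(f"pics/{n}z.png",cv2.resize(im[y0:y1,x0:x1],None,fx=7 if n=="side" else 6.6,fy=7 if n=="side" else 6.6,interpolation=cv2.INTER_CUBIC))
im=cv2.imread("pics/top0.png");cv2.imwrite("pics/topb.png",cv2.resize(im[170:220,170:240],None,fx=10,fy=10,interpolation=cv2.INTER_CUBIC))
E
python3 m.py
```

```text
top blue 334.0 [178.8 146.7] world mm [647.3 284.2] [118.2  31.7] 44.2
top blue 642.0 [205.6 192.7] world mm [501.4 194.7] [158.8  43.4] 66.3
top yellow 479.0 [298.5 172.2] world mm [569.2 -95.2] [ 37.6 141.9] 2.9
top green 683.5 [174.8 250.5] world mm [320.1 284.6] [157.9  43.8] 40.5
side blue 164.5 [224.1 182.7] world mm [503.1 194.5] [148.   35.1] 66.1
side yellow 108.5 [299.2 229.8] world mm [ 574.5 -150.4] [58.2 35.1] 89.8
side green 268.0 [170.6 194.5] world mm [315.3 271. ] [155.6  40.6] 40.6
side green 17775.5 [411.   76.5] world mm [1733.1  380. ] [1250.8 1033.2] 32.5
```

View pics/topz.png

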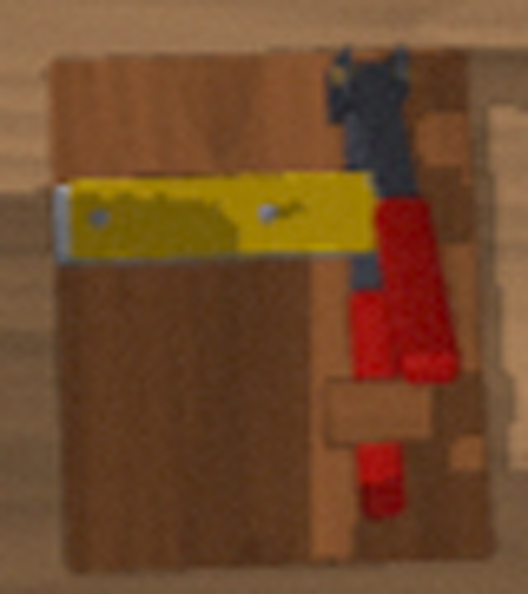

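View pics/sidez.png

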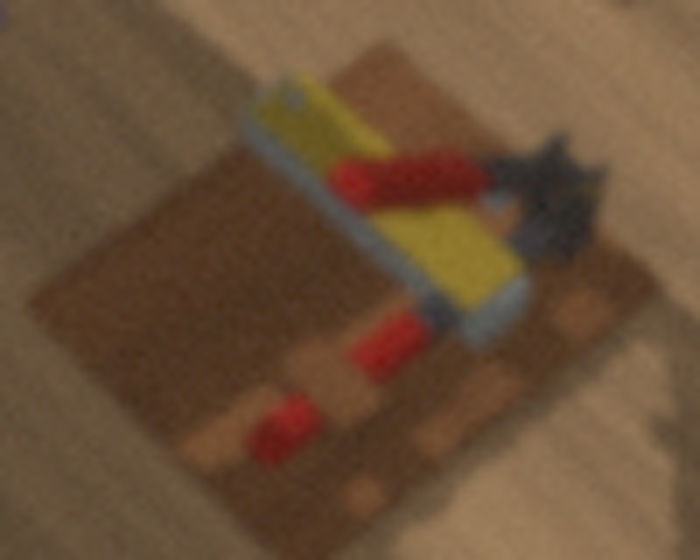

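View pics/topb.png

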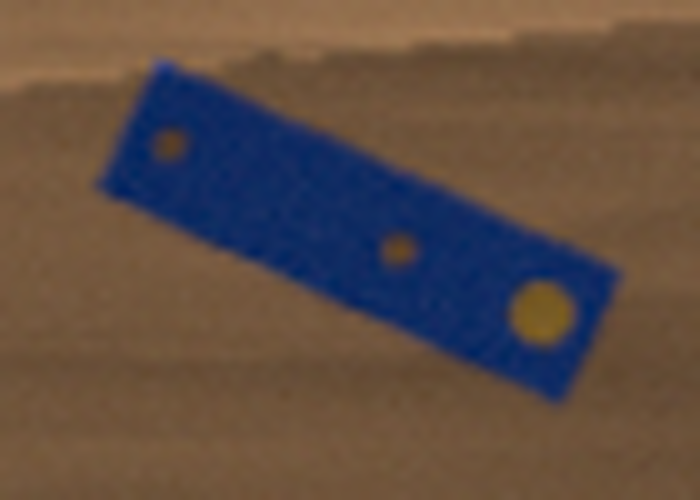

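Run:
```python
from h import *
f=lambda u,v,F,x0,y0:((u+.5)/F-.5+x0,(v+.5)/F-.5+y0)
h1=pl("top",*f(170,145,10,170,170),.028)[:2]*1e3;h2=pl("top",*f(398,250,10,170,170),.028)[:2]*1e3
cap=pl("top",*f(542,313,10,170,170),.036)[:2]*1e3
print("holes",h1,h2,np.linalg.norm(h1-h2),"mid",(h1+h2)/2,"cap",cap,np.linalg.norm(cap-(h1+h2)/2))
for a,b in((h1,h2),(h1,cap)):print("yaw of +y axis",np.degrees(np.arctan2(-(a-b)[0],(a-b)[1])))
# grip from rect: centre +26 along
y=(h1-cap)/np.linalg.norm(h1-cap);print("from rect",np.array([501.4,194.7])+26*y,"from cap",cap+90*y,"rect 66.3->",)
for z in(.048,.052,.059):
  p1=pl("top",*f(98,217,6.6,265,140),z)[:2]*1e3;p2=pl("top",*f(266,212,6.6,265,140),z)[:2]*1e3
  print("pins",z,p1,p2,np.linalg.norm(p1-p2),(p1+p2)/2,np.degrees(np.arctan2(-(p1-p2)[0],(p1-p2)[1])))
# subpixel plate edges / yellow corners
print("yel side?")
s1=f(294,97,7,235,195)
for z in(.048,.052,.059):print(pl("side",*s1,z)*1e3)
print(tri(s1,f(98,217,6.6,265,140)))
print("yellow corners TL,BL,TR,BR",[np.round(pl("top",*f(*q,6.6,265,140),.045)[:2]*1e3,1).tolist() for q in((70,178),(70,258),(370,171),(376,250))])
```

```text
holes [527.77714556 255.39645926] [495.83629471 182.71830158] 79.38723169919331 mid [511.80672014 219.05738042] cap [475.96839081 136.49745775] 90.00292595459472
yaw of +y axis -23.724696315240987
yaw of +y axis -23.54456315400917
from rect [511.78601755 218.53549117] from cap [511.91999003 219.00492719] rect 66.3->
pins 0.048 [566.897649   -35.52466756] [ 570.76714142 -114.97090767] 79.5404176433306 [568.83239521 -75.24778762] 2.788433029454923
pins 0.052 [566.24900645 -35.33853655] [ 570.10839726 -114.57737592] 79.33277105330495 [568.17870186 -74.95795623] 2.7884330294549176
pins 0.059 [565.113882   -35.01280727] [ 568.95559498 -113.88869536] 78.96938952076007 [567.03473849 -74.45075131] 2.788433029454887
yel side?
[570.33917496 -33.03482965  48.        ]
[568.3202225  -35.22363935  52.        ]
[564.78705571 -39.05405633  59.        ]
(array([ 0.56676061, -0.03569778,  0.05350036]), np.float64(0.001713772093575543))
yellow corners TL,BL,TR,BR [[585.9, -22.2], [547.5, -22.7], [591.9, -164.6], [554.0, -167.5]]
```

Measurements agree. Hole spacing is 79.4 mm against 80, and grip to cap is 90.0 mm against 90. cover_grip is at about (0.5118, 0.2188), yaw -23.6°. bed_seat is at about (0.5685, -0.0752), yaw +2.7°. Now planning the pick.

```bash
cat >> h.py <<'E'
from scipy.spatial.transform import Rotation as R
def go(p,yaw):
    "target TCP p, tool y along world angle yaw(deg); single residual in present tool axes, turn about tool"
    s=env.get_state();R0=R.from_rotvec(s["eef_rot"]).as_matrix()
    print("t",round(s["t"],2),"tcp",np.round(s["tcp_pos"],4),"F",np.round(s["contact_force"],1),"w",round(s["gripper_width"],4))
    best=None
    for k in(0,180):
        a=np.radians(yaw+k);x=np.array([0,0,-1.]);y=np.array([np.cos(a),np.sin(a),0]);T=np.stack([x,y,np.cross(x,y)],1)
        rv=R.from_matrix(R0.T@T).as_rotvec()
        if best is None or np.linalg.norm(rv)<np.linalg.norm(best[0]):best=(rv,T)
    rv,T=best;d=np.array(p)-s["tcp_pos"]
    print("turn (tool)",np.round(rv,4),"shift in present axes",np.round(R0.T@d,4),"shift in target axes",np.round(T.T@d,4)," tool y ang",np.degrees(np.arctan2(R0[1,1],R0[0,1])))
    print("q",np.round(s["joint_positions"],3))
E
python3 -c "
from h import *
go((.5118,.2188,.10),-23.6)"
```

```text
t 0.1 tcp [0.2256 0.5283 0.2385] F [ 0.2  0.7 -0. ] w 0.0854
turn (tool) [-1.5627e+00 -1.6000e-03  1.2000e-03] shift in present axes [ 0.1387 -0.1719  0.3848] shift in target axes [ 0.1385 -0.3861 -0.169 ]  tool y ang 66.86449196618442
q [1.057 0.378 0.08  1.274 0.    1.46 ]
```

{"fn": "jog_arm", "kwargs": {
  "commands": [
    [1, [0.005, -0.0172, 0.0385], [0, 0, 0]],
    [1, [0.005, -0.0172, 0.0385], [0, 0, 0]],
    [1, [0.005, -0.0172, 0.0385], [0, 0, 0]],
    [1, [0.01, -0.0172, 0.0385], [0, 0, 0]],
    [1, [0.01, -0.0172, 0.0385], [0, 0, 0]],
    [1, [0.01, -0.0172, 0.0385], [0, 0, 0]],
    [1, [0.015, -0.0172, 0.0385], [0, 0, 0]],
    [1, [0.015, -0.0172, 0.0385], [0, 0, 0]]
  ]
}}

```text
t: 1.1
tcp_pos: [0.4557, 0.28, 0.1636]
eef_rot: [0.317, 1.548, -0.317]
contact_force: [0.5, -0.6, 0.3]
gripper_width: 0.0852
```

{"fn": "jog_arm", "kwargs": {
  "commands": [
    [1, [0, 0, 0], [0.18, 0, 0]],
    [1, [0, 0, 0], [0.18, 0, 0]],
    [1, [0, 0, 0], [0.18, 0, 0]],
    [1, [0, 0, 0], [0.18, 0, 0]],
    [1, [0, 0, 0], [0.18, 0, 0]],
    [1, [0, 0, 0], [0.18, 0, 0]],
    [1, [0, 0, 0], [0.18, 0, 0]],
    [1, [0, 0, 0], [0.18, 0, 0]]
  ]
}}

```text
t: 2.1
tcp_pos: [0.4547, 0.281, 0.1638]
eef_rot: [1.411, 1.064, -1.413]
contact_force: [0.4, -0.2, 0.8]
gripper_width: 0.0852
```

```bash
python3 -c "
from h import *
go((.5118,.2188,.10),-23.6)"
```

```text
t 2.1 tcp [0.4547 0.281  0.1638] F [ 0.4 -0.2  0.8] w 0.0852
turn (tool) [0.133  0.0007 0.0008] shift in present axes [0.0638 0.0721 0.0441] shift in target axes [0.0638 0.0773 0.0342]  tool y ang -15.980096384634436
q [ 0.435  0.331 -0.185  1.056  0.     2.285]
```

{"fn": "jog_arm", "kwargs": {
  "commands": [
    [1, [0, 0, 0], [0.133, 0, 0]],
    [1, [0.0213, 0.0258, 0.0114], [0, 0, 0]],
    [1, [0.0213, 0.0258, 0.0114], [0, 0, 0]],
    [1, [0.0213, 0.0258, 0.0114], [0, 0, 0]],
    [1, [0, 0, 0], [0, 0, 0]],
    [1, [0, 0, 0], [0, 0, 0]]
  ]
}}

```text
t: 2.85
tcp_pos: [0.5122, 0.2195, 0.1005]
eef_rot: [1.501, 0.99, -1.502]
contact_force: [0.3, 0.5, 1.0]
gripper_width: 0.0852
```

```bash
python3 -c "
from h import *
go((.5118,.2188,.014),-23.6)
im=env.capture('top');cv2.imwrite('pics/t1.png',cv2.resize(im[150:250,150:270,::-1],None,fx=6,fy=6,interpolation=cv2.INTER_CUBIC))
im=env.capture('side');cv2.imwrite('pics/s1.png',cv2.resize(im[100:220,150:290,::-1],None,fx=5,fy=5,interpolation=cv2.INTER_CUBIC))"
```

```text
t 2.85 tcp [0.5122 0.2195 0.1005] F [0.3 0.5 1. ] w 0.0852
turn (tool) [0.0059 0.     0.0009] shift in present axes [0.0865 0.     0.0008] shift in target axes [ 0.0865 -0.0001  0.0008]  tool y ang -23.259190679430898
q [ 2.910e-01  4.220e-01 -2.240e-01  9.260e-01  1.000e-03  2.268e+00]
```

View pics/t1.png

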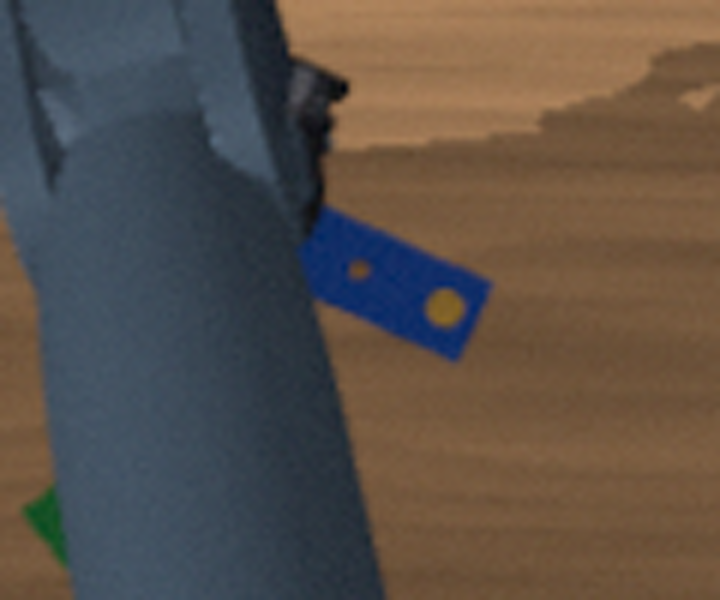

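View pics/s1.png

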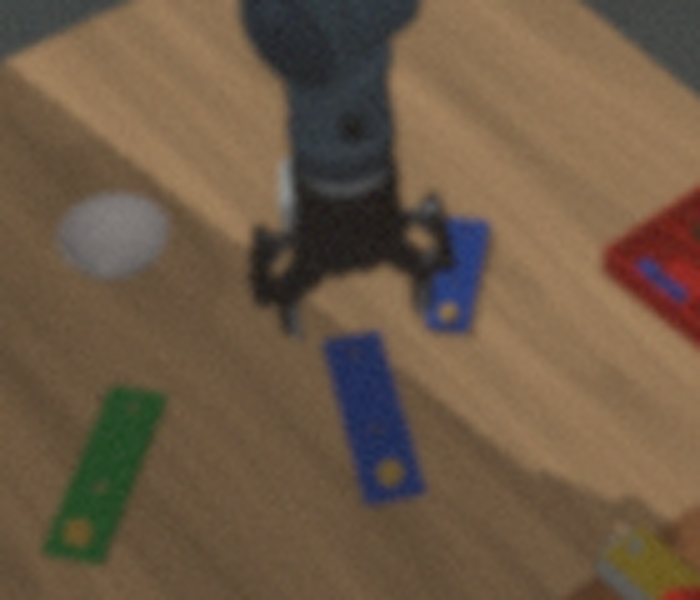

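The open fingers are above the large blue cover and straddle its width, clear of the small blue one. Descending.

{"fn": "jog_arm", "kwargs": {
  "commands": [
    [1, [0.022, 0, 0.0008], [0.006, 0, 0]],
    [1, [0.022, 0, 0], [0, 0, 0]],
    [1, [0.022, 0, 0], [0, 0, 0]],
    [1, [0.013, 0, 0], [0, 0, 0]],
    [1, [0.007, 0, 0], [0, 0, 0]],
    [1, [0, 0, 0], [0, 0, 0]]
  ]
}}

```text
t: 3.7
tcp_pos: [0.5123, 0.2187, 0.0145]
eef_rot: [1.506, 0.986, -1.506]
contact_force: [0.5, 0.6, -0.5]
gripper_width: 0.0855
```

```bash
python3 -c "
from h import *
go((.5118,.2188,.014),-23.6)"
```

```text
t 3.7 tcp [0.5123 0.2187 0.0145] F [ 0.5  0.6 -0.5] w 0.0855
turn (tool) [ 0.0002 -0.0001  0.    ] shift in present axes [ 0.0005 -0.0005  0.0002] shift in target axes [ 0.0005 -0.0005  0.0002]  tool y ang -23.586516834225524
q [ 0.29   0.512 -0.332  0.727  0.     2.272]
```

{"fn": "jog_arm", "kwargs": {
  "commands": [
    [0.3, [0, 0, 0], [0, 0, 0]],
    [0.3, [0, 0, 0], [0, 0, 0]],
    [0.3, [0, 0, 0], [0, 0, 0]],
    [0.3, [0, 0, 0], [0, 0, 0]],
    [0.3, [0, 0, 0], [0, 0, 0]],
    [0.3, [0, 0, 0], [0, 0, 0]]
  ],
  "squeeze": 50
}}

```text
t: 4.45
tcp_pos: [0.5131, 0.2187, 0.0153]
eef_rot: [1.507, 0.985, -1.504]
contact_force: [-1.5, -0.3, 5.7]
gripper_width: 0.0452
```

{"fn": "jog_arm", "kwargs": {
  "commands": [
    [0.2, [-0.01, 0, 0], [0, 0, 0]],
    [0.2, [-0.02, 0, 0], [0, 0, 0]],
    [0.2, [-0.03, 0, 0], [0, 0, 0]],
    [0.2, [-0.03, 0, 0], [0, 0, 0]],
    [0.2, [-0.02, 0, 0], [0, 0, 0]],
    [0.2, [0, 0, 0], [0, 0, 0]]
  ]
}}

```text
t: 5.2
tcp_pos: [0.5138, 0.219, 0.1263]
eef_rot: [1.509, 0.984, -1.502]
contact_force: [-0.2, -0.5, -0.9]
gripper_width: 0.0447
```

```bash
python3 -c "
from h import *
go((.5685,-.0752+.13,.115),2.7)
im=env.capture('top');cv2.imwrite('pics/t2.png',cv2.resize(im[150:250,150:270,::-1],None,fx=6,fy=6,interpolation=cv2.INTER_CUBIC));cv2.imwrite('pics/t2f.png',im[:,:,::-1])
im=env.capture('side');cv2.imwrite('pics/s2.png',cv2.resize(im[100:220,150:290,::-1],None,fx=5,fy=5,interpolation=cv2.INTER_CUBIC))"
```

```text
t 5.2 tcp [0.5138 0.219  0.1263] F [-0.2 -0.5 -0.9] w 0.0447
turn (tool) [-0.4591 -0.002  -0.0035] shift in present axes [0.0113 0.1158 0.1286] shift in target axes [0.0113 0.0469 0.1666]  tool y ang -23.60539516542791
q [ 0.289  0.399 -0.187  0.981  0.     2.272]
```

View pics/s2.png

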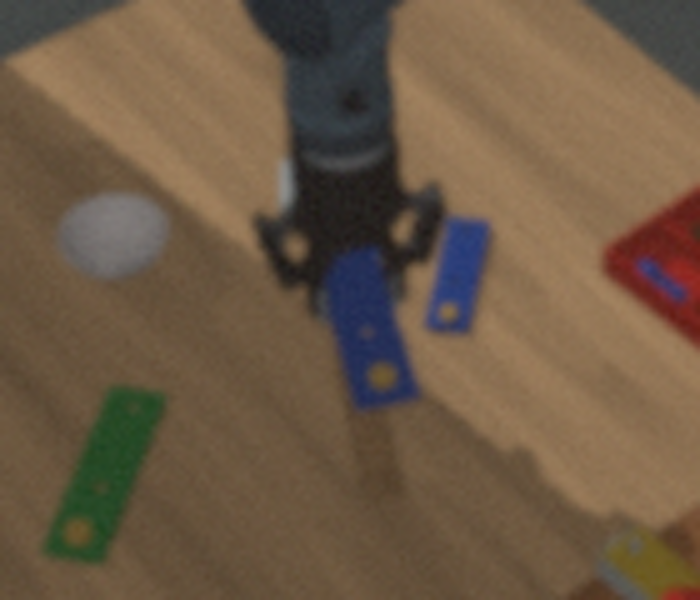

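The cover is held level and follows the gripper. Next, turn to the stand's yaw and move to a staging point on its +y side.

{"fn": "jog_arm", "kwargs": {
  "commands": [
    [0.2, [0, 0, 0], [-0.153, 0, 0]],
    [0.2, [0, 0, 0], [-0.153, 0, 0]],
    [0.2, [0, 0, 0], [-0.153, 0, 0]],
    [0.2, [0, 0.01, 0.0416], [0, 0, 0]],
    [0.2, [0, 0.01, 0.0416], [0, 0, 0]],
    [0.2, [0, 0.01, 0.0416], [0, 0, 0]],
    [0.2, [0, 0.01, 0.0416], [0, 0, 0]],
    [0.2, [0, 0, 0], [0, 0, 0]]
  ]
}}

```text
t: 6.3
tcp_pos: [0.56, 0.0516, 0.1229]
eef_rot: [1.177, 1.23, -1.179]
contact_force: [0.3, 0.2, -1.4]
gripper_width: 0.0449
```

{"fn": "jog_arm", "kwargs": {
  "commands": [
    [0.2, [0, 0, 0], [0, 0, 0]],
    [0.2, [0, 0, 0], [0, 0, 0]]
  ]
}}

```text
t: 6.55
tcp_pos: [0.5593, 0.0553, 0.1238]
eef_rot: [1.173, 1.233, -1.174]
contact_force: [0.2, -0.2, -0.7]
gripper_width: 0.0445
```

```bash
python3 -c "
from h import *
go((.5624,.0547,.115),2.7)
im=env.capture('top');cv2.imwrite('pics/t3f.png',im[:,:,::-1])
im=env.capture('side');cv2.imwrite('pics/s3f.png',im[:,:,::-1]);cv2.imwrite('pics/s3.png',cv2.resize(im[120:280,190:350,::-1],None,fx=3.7,fy=3.7,interpolation=cv2.INTER_CUBIC))
im=cv2.imread('pics/t3f.png');cv2.imwrite('pics/t3.png',cv2.resize(im[140:230,210:350],None,fx=5.6,fy=5.6,interpolation=cv2.INTER_CUBIC))"
```

```text
t 6.55 tcp [0.5593 0.0553 0.1238] F [ 0.2 -0.2 -0.7] w 0.0445
turn (tool) [ 0.0014 -0.0005  0.0015] shift in present axes [0.0088 0.0031 0.0007] shift in target axes [0.0088 0.0031 0.0007]  tool y ang 2.7794165643512247
q [-0.015  0.412 -0.174  0.987  0.     1.508]
```

View pics/s3.png

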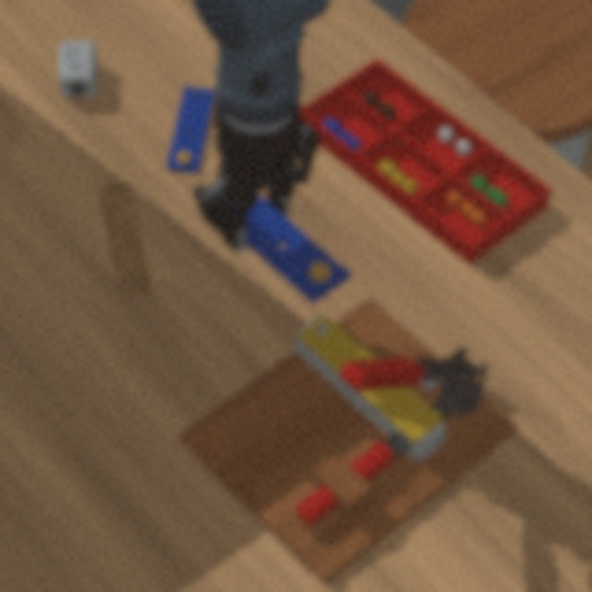

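View pics/t3.png

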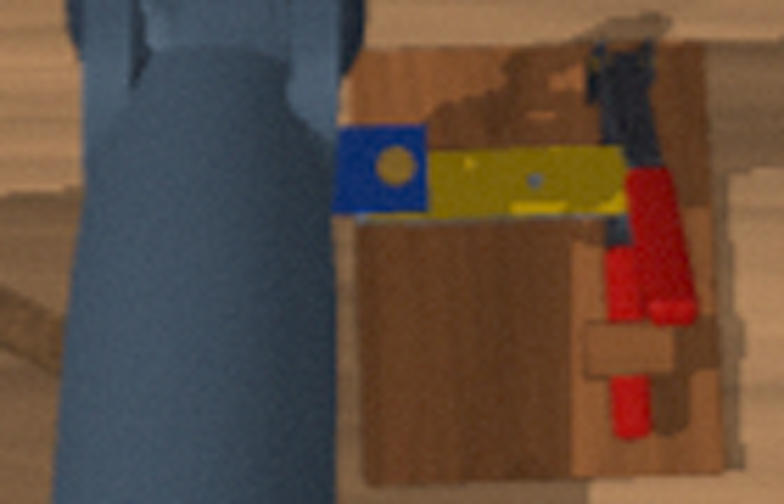

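Run:
```python
from h import *
f=lambda u,v,F,x0,y0:((u+.5)/F-.5+x0,(v+.5)/F-.5+y0)
s=env.get_state();p=np.array(s["tcp_pos"]);M=R.from_rotvec(s["eef_rot"]).as_matrix()
a=f(396,166,5.6,210,140);b=f(320,270,3.7,190,120)
print(p,tri(b,a)); z=p[2]+.0087+.012
for n,q in(("top",a),("side",b)):
    w=pl(n,*q,z); print(n,w,"tool",M.T@(w-p))
```

```text
[0.55964682 0.05524772 0.12417049] (array([ 0.56161941, -0.03398066,  0.14543575]), np.float64(0.0021244699849831375))
top [ 0.56077888 -0.03347401  0.14487049] tool [-0.02072223 -0.00319827  0.0886661 ]
side [ 0.56292616 -0.03406705  0.14487049] tool [-0.02072369 -0.00108238  0.0893629 ]
```

```bash
cat > yawm.py <<'E'
from h import *
import sys
def blue_edges(img,ztop,box):
    im=cv2.imread(img);x0,y0,x1,y1=box
    hsv=cv2.cvtColor(im,cv2.COLOR_BGR2HSV).astype(float);sat=(im[:,:,0].astype(float)-im[:,:,2])
    # b-r: sub-pixel crossing per column
    up=[];lo=[]
    for u in range(x0,x1):
        c=sat[y0:y1,u];th=c.max()/2
        k=np.where(c>th)[0]
        a,b=k[0],k[-1]
        up.append((u,y0+a-(c[a]-th)/(c[a]-c[a-1]+1e-9)));lo.append((u,y0+b+(c[b]-th)/(c[b]-c[b+1]+1e-9)))
    for nm,e in(("up",up),("lo",lo)):
        w=np.array([pl("top",*q,ztop)[:2] for q in e])*1e3
        p=np.polyfit(w[:,1],w[:,0],1);print(nm,"yaw",-np.degrees(np.arctan(p[0])),"x at",w[:,1].mean().round(1),np.polyval(p,w[:,1].mean()).round(2),"res",np.std(w[:,0]-np.polyval(p,w[:,1])).round(2))
if __name__=="__main__":
    blue_edges("pics/t3f.png",.1242+.0127,(272,158,285,184))
E
python3 yawm.py
python3 - <<'E'
# same for yellow plate and cap/hole rows at start
import sys;sys.path.insert(0,'.')
from h import *
im=cv2.imread("pics/top0.png").astype(float);s=(im[:,:,1]-im[:,:,0])
up=[];lo=[]
for u in range(280,318):
    c=s[160:190,u];th=.5*np.median(c[8:16])+.5*min(c[0],c[-1])
    k=np.where(c>th)[0];a,b=k[0],k[-1]
    up.append((u,160+a-(c[a]-th)/(c[a]-c[a-1]+1e-9)));lo.append((u,160+b+(c[b]-th)/(c[b]-c[b+1]+1e-9)))
for e in(up,lo):
    w=np.array([pl("top",*q,.045)[:2] for q in e])*1e3
    p=np.polyfit(w[:,1],w[:,0],1);print("yellow yaw",-np.degrees(np.arctan(p[0])),"x at -75.2",np.polyval(p,-75.2),"res",np.std(w[:,0]-np.polyval(p,w[:,1])))
E
```

```text
up yaw 2.8746364473787804 x at -26.8 582.14 res 0.2
lo yaw 4.580356415846173 x at -27.4 538.17 res 0.21
yellow yaw 2.61055174171171 x at -75.2 588.1139092392416 res 0.3978700692953559
yellow yaw 2.9958141578897677 x at -75.2 550.0330886360852 res 0.6127786047277962
```

The top camera reads the held cover about 3 mm towards -x of where the jaws must centre it, so part of that is a camera offset. I'll drop to pin height while staged and compare at the same level.

{"fn": "jog_arm", "kwargs": {
  "commands": [
    [0.2, [0.02, 0.003, 0], [0, 0, 0]],
    [0.2, [0.02, 0.002, 0], [0, 0, 0]],
    [0.2, [0.014, 0, 0], [0, 0, 0]],
    [0.2, [0.006, 0, 0], [0, 0, 0]],
    [0.2, [0, 0, 0], [0, 0, 0]],
    [0.2, [0, 0, 0], [0, 0, 0]]
  ]
}}

```text
t: 7.4
tcp_pos: [0.5657, 0.0545, 0.0651]
eef_rot: [1.175, 1.23, -1.174]
contact_force: [-0.2, -0.1, -1.1]
gripper_width: 0.0449
```

```bash
python3 -c "
from h import *
go((.565,.0540,.0625),2.8)
im=env.capture('top');cv2.imwrite('pics/t4f.png',im[:,:,::-1])
im=env.capture('side');cv2.imwrite('pics/s4f.png',im[:,:,::-1]);cv2.imwrite('pics/s4.png',cv2.resize(im[160:260,220:340,::-1],None,fx=6,fy=6,interpolation=cv2.INTER_CUBIC))
im=cv2.imread('pics/t4f.png');cv2.imwrite('pics/t4.png',cv2.resize(im[150:200,260:340],None,fx=10,fy=10,interpolation=cv2.INTER_CUBIC))"
```

```text
t 7.4 tcp [0.5657 0.0545 0.0651] F [-0.2 -0.1 -1.1] w 0.0449
turn (tool) [-0.0018 -0.     -0.0013] shift in present axes [ 0.0026 -0.0007  0.0004] shift in target axes [ 0.0026 -0.0007  0.0004]  tool y ang 2.69708057151338
q [-0.016  0.473 -0.243  0.854  0.     1.508]
```

View pics/s4.png

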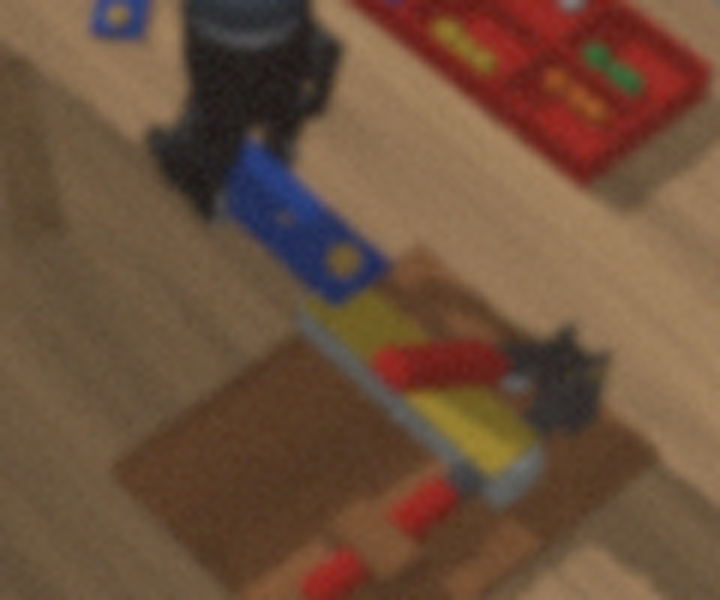

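View pics/t4.png

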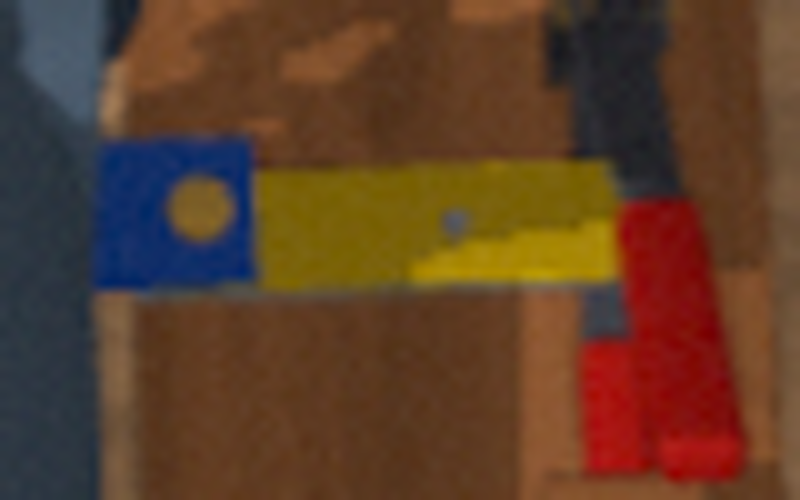

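Run:
```python
from h import *
from yawm import blue_edges
f=lambda u,v,F,x0,y0:((u+.5)/F-.5+x0,(v+.5)/F-.5+y0)
s=env.get_state();p=np.array(s["tcp_pos"]);M=R.from_rotvec(s["eef_rot"]).as_matrix()
a=f(202,210,10,260,150);b=f(345,259,6,220,160);z=p[2]+.0207
print(p,tri(b,a))
for n,q in(("top",a),("side",b)):
    w=pl(n,*q,z); print(n,w,"tool",M.T@(w-p))
for r in((272,158,284,184),(272,158,280,184),(275,158,284,184)):blue_edges("pics/t4f.png",p[2]+.0127,r)
for zz in(.049,.052):print("pin2",pl("top",*f(455,223,10,260,150),zz))
im=cv2.imread("pics/t4f.png").astype(int)
print((im[160:183,270:286,0]-im[160:183,270:286,2]))
```

```text
[0.5657658  0.05442539 0.06514225] (array([ 0.56768021, -0.03524782,  0.08533236]), np.float64(0.0021485918198942255))
top [ 0.56664908 -0.03468455  0.08584225] tool [-0.02070648 -0.00327724  0.08905253]
side [ 0.56842481 -0.03596534  0.08584225] tool [-0.02070406 -0.00156368  0.09041538]
up yaw 1.8739222161418883 x at -27.9 588.78 res 0.22
lo yaw 5.533268789919418 x at -28.5 544.76 res 0.32
up yaw 2.7859792694790393 x at -21.8 588.63 res 0.2
lo yaw 4.830411438719242 x at -22.4 544.16 res 0.3
up yaw 1.0105315649766113 x at -32.5 588.99 res 0.18
lo yaw 5.63575484872259 x at -33.0 545.21 res 0.25
pin2 [ 0.57012896 -0.11540964  0.049     ]
pin2 [ 0.56963583 -0.11511344  0.052     ]
[[-49 -74 -61 -59 -56 -58 -62 -60 -61 -61 -64 -63 -60 -62 -60 -62]
 [-55 -68 -53 -58 -61 -56 -61 -63 -60 -60 -62 -63 -62 -64 -61 -62]
 [-43 -59 -52 -58 -58 -59 -62 -63 -64 -64 -64 -64 -61 -59 -70 -81]
 [-19 -30 -26 -29 -31 -13  -6  -6  -7  -9 -14 -11  -5  -7 -12 -48]
 [ 39  49  56  56  52  60  67  66  66  58  56  57  63  67  52 -20]
 [ 71  90  89  88  88  87  83  89  89  85  91  88  88  87  84  -8]
 [ 79  98 
[... 429 characters left out ...]
 -90 -88 -85 -24  56  91  -4]
 [ 83  97  86  85  89  86  94  37 -21 -68 -62 -28  34  81  85  -3]
 [ 86  88  85  84  93  89  88  84  59  39  39  58  76  91  87  -6]
 [ 86  95  81  85  88  87  89  87  84  89  86  95  91  83  85  -8]
 [ 87  93  87  84  87  88  90  89  88  89  88  85  87  86  88  15]
 [ 87  94  90  96  86  91  88  87  88  83  87  95  86  88  93  25]
 [ 87  82  79  83  82  56  48  47  47  43  43  37  12   2   4 -24]
 [-27 -38 -36  -9  16   7   3  -1  -8 -14 -21 -21 -16 -14 -17 -19]
 [-51 -60 -56 -45 -35 -36 -41 -45 -47 -53 -56 -52 -49 -46 -43 -48]
 [-51 -60 -59 -51 -57 -57 -55 -61 -63 -63 -66 -65 -64 -60 -60 -58]
 [-48 -58 -59 -52 -53 -57 -55 -60 -61 -65 -65 -62 -64 -58 -60 -59]]
```

Same-camera differences put the TCP target at about (0.5725, -0.0757). That is almost a straight slide of 130 mm along the tool's z.

{"fn": "jog_arm", "kwargs": {
  "commands": [
    [0.2, [0.0025, 0.0004, 0.022], [0, 0, 0]],
    [0.2, [0.0025, 0, 0.022], [0, 0, 0]],
    [0.2, [0, 0, 0.022], [0, 0, 0]],
    [0.2, [0, 0, 0.022], [0, 0, 0]],
    [0.2, [0, 0, 0.022], [0, 0, 0]],
    [0.2, [0, 0, 0.02], [0, 0, 0]],
    [0.2, [0, 0, 0], [0, 0, 0]],
    [0.2, [0, 0, 0], [0, 0, 0]]
  ]
}}

```text
t: 8.5
tcp_pos: [0.5716, -0.075, 0.0594]
eef_rot: [1.175, 1.232, -1.174]
contact_force: [0.3, 0.4, -0.3]
gripper_width: 0.0451
```

```bash
python3 -c "
from h import *
go((.5725,-.0757,.059),2.8)
im=env.capture('top');cv2.imwrite('pics/t5f.png',im[:,:,::-1])
im=env.capture('side');cv2.imwrite('pics/s5f.png',im[:,:,::-1]);cv2.imwrite('pics/s5.png',cv2.resize(im[170:270,230:340,::-1],None,fx=6,fy=6,interpolation=cv2.INTER_CUBIC))
im=cv2.imread('pics/t5f.png');cv2.imwrite('pics/t5.png',cv2.resize(im[130:210,270:350],None,fx=7,fy=7,interpolation=cv2.INTER_CUBIC))"
```

```text
t 8.5 tcp [ 0.5716 -0.075   0.0594] F [ 0.3  0.4 -0.3] w 0.0451
turn (tool) [-0.0017 -0.0007 -0.    ] shift in present axes [0.0004 0.0009 0.0007] shift in target axes [0.0004 0.0009 0.0007]  tool y ang 2.700430395929596
q [-2.410e-01  4.950e-01 -2.240e-01  8.530e-01  1.000e-03  1.283e+00]
```

View pics/s5.png

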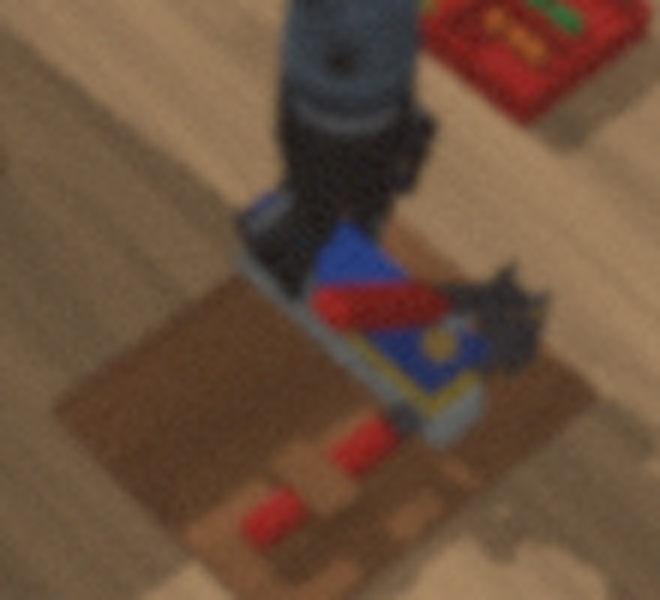

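View pics/t5.png

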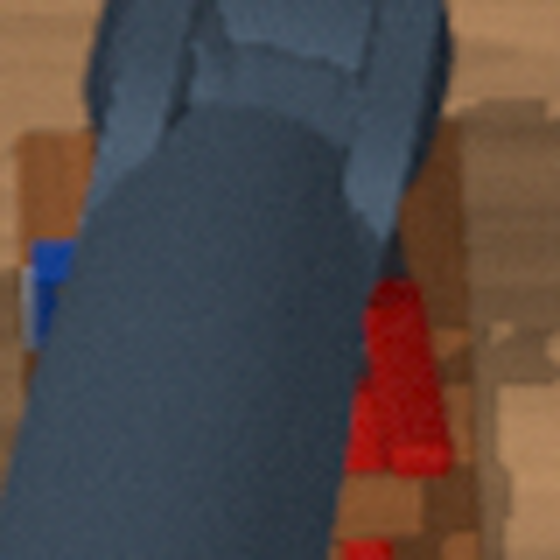

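The cover is above the bed with the cap under the jaw, and contact force is near 0. Apply the small correction and start down, watching force.

{"fn": "jog_arm", "kwargs": {
  "commands": [
    [0.2, [0, 0.0008, 0.0006], [0, 0, 0]],
    [0.2, [0.003, 0, 0], [0, 0, 0]],
    [0.2, [0.003, 0, 0], [0, 0, 0]],
    [0.2, [0.002, 0, 0], [0, 0, 0]],
    [0.2, [0, 0, 0], [0, 0, 0]],
    [0.2, [0, 0, 0], [0, 0, 0]]
  ]
}}

```text
t: 9.35
tcp_pos: [0.5725, -0.076, 0.0514]
eef_rot: [1.175, 1.231, -1.174]
contact_force: [-1.5, -0.2, -0.5]
gripper_width: 0.0448
```

{"fn": "jog_arm", "kwargs": {
  "commands": [
    [0.2, [0.002, 0, 0], [0, 0, 0]],
    [0.2, [0.002, 0, 0], [0, 0, 0]],
    [0.2, [0, 0, 0], [0, 0, 0]],
    [0.2, [0, 0, 0], [0, 0, 0]]
  ]
}}

```text
t: 9.85
tcp_pos: [0.5725, -0.076, 0.0474]
eef_rot: [1.175, 1.231, -1.174]
contact_force: [0.2, 0.5, -0.8]
gripper_width: 0.0452
```

{"fn": "jog_arm", "kwargs": {
  "commands": [
    [0.2, [0.002, 0, 0], [0, 0, 0]],
    [0.2, [0.002, 0, 0], [0, 0, 0]],
    [0.2, [0.001, 0, 0], [0, 0, 0]],
    [0.2, [0, 0, 0], [0, 0, 0]],
    [0.2, [0, 0, 0], [0, 0, 0]]
  ]
}}

```text
t: 10.48
tcp_pos: [0.5725, -0.076, 0.0424]
eef_rot: [1.175, 1.231, -1.175]
contact_force: [0.8, -0.6, -0.0]
gripper_width: 0.0447
```

{"fn": "jog_arm", "kwargs": {
  "commands": [
    [0.2, [0.001, 0, 0], [0, 0, 0]],
    [0.2, [0.001, 0, 0], [0, 0, 0]],
    [0.2, [0.0005, 0, 0], [0, 0, 0]],
    [0.2, [0, 0, 0], [0, 0, 0]],
    [0.2, [0, 0, 0], [0, 0, 0]]
  ]
}}

```text
t: 11.1
tcp_pos: [0.5725, -0.076, 0.0404]
eef_rot: [1.175, 1.231, -1.174]
contact_force: [-3.3, 0.6, 5.1]
gripper_width: 0.0451
```

The cover touched bottom at the expected height (5 N). Releasing.

{"fn": "jog_arm", "kwargs": {
  "commands": [
    [0.65, [0, 0, 0], [0, 0, 0]],
    [0.9, [0, 0, 0], [0, 0, 0]],
    [0.9, [0, 0, 0], [0, 0, 0]],
    [0.9, [0, 0, 0], [0, 0, 0]],
    [0.9, [0, 0, 0], [0, 0, 0]]
  ]
}}

```text
t: 11.72
tcp_pos: [0.5725, -0.076, 0.0398]
eef_rot: [1.175, 1.231, -1.174]
contact_force: [0.5, 0.1, -0.8]
gripper_width: 0.077
```

{"fn": "jog_arm", "kwargs": {
  "commands": [
    [0.9, [-0.02, 0, 0], [0, 0, 0]],
    [0.9, [-0.04, 0, 0], [0, 0, 0]],
    [0.9, [-0.05, 0, 0], [0, 0, 0]],
    [0.9, [-0.05, 0, 0], [0, 0, 0]],
    [0.9, [-0.02, 0, -0.05], [0, 0, 0]],
    [0.9, [0, 0, -0.05], [0, 0, 0]],
    [0.9, [0, 0, -0.05], [0, 0, 0]],
    [0.9, [0, 0, 0], [0, 0, 0]]
  ]
}}

```text
t: 12.72
tcp_pos: [0.5649, 0.077, 0.22]
eef_rot: [1.171, 1.234, -1.17]
contact_force: [-0.6, 0.6, -1.2]
gripper_width: 0.0768
```

```bash
python3 -c "
from h import *
go((.5725,-.0757,.059),2.8)
im=env.capture('top');cv2.imwrite('pics/t6f.png',im[:,:,::-1])
im=env.capture('side');cv2.imwrite('pics/s6f.png',im[:,:,::-1]);cv2.imwrite('pics/s6.png',cv2.resize(im[190:280,230:340,::-1],None,fx=6.5,fy=6.5,interpolation=cv2.INTER_CUBIC))
im=cv2.imread('pics/t6f.png');cv2.imwrite('pics/t6.png',cv2.resize(im[140:230,265:345],None,fx=6.6,fy=6.6,interpolation=cv2.INTER_CUBIC))"
```

```text
t 12.72 tcp [0.5649 0.077  0.22  ] F [-0.6  0.6 -1.2] w 0.0768
turn (tool) [ 0.0031 -0.0008  0.    ] shift in present axes [ 0.1609 -0.0003  0.153 ] shift in target axes [1.610e-01 1.000e-04 1.529e-01]  tool y ang 2.9796806662851436
q [2.400e-02 3.730e-01 2.400e-02 1.222e+00 1.000e-03 1.543e+00]
```

View pics/s6.png

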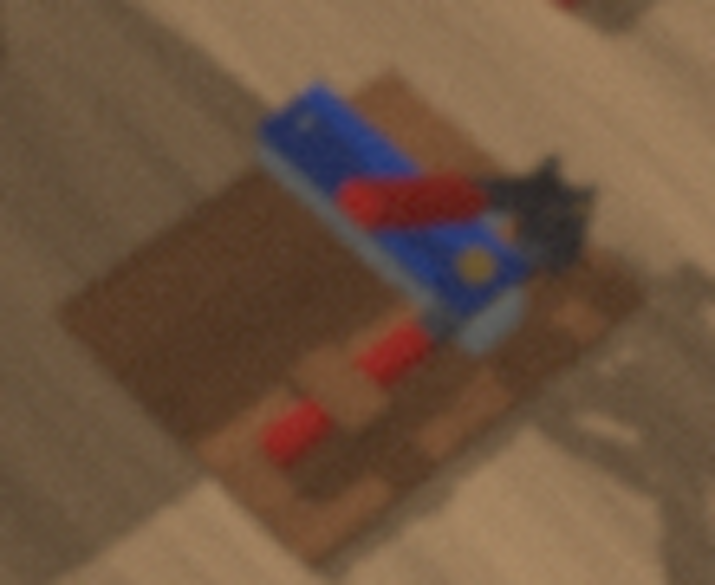

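View pics/t6.png

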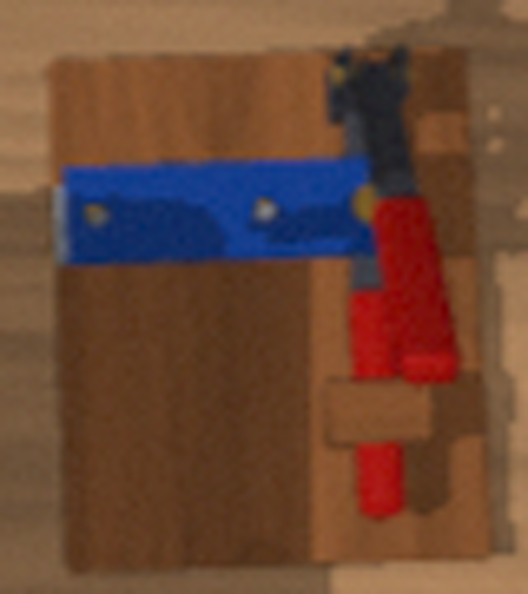

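Both pins show through the holes at top-crop px (96,214) and (265,210). The cover lies on the plate with the cap under the arm at (365,205). Next, work out the press point and check it against the images.

Run:
```python
from h import *
im=cv2.imread("pics/top0.png");ims=cv2.imread("pics/side0.png")
y=np.radians(2.8);X=np.array([np.cos(y),np.sin(y),0]);Y=np.array([-np.sin(y),np.cos(y),0])
def press(bed,q,r=180,h=9):
    th=.7-q;H=np.array([bed[0],bed[1],0])-90e-3*Y+.06*X+[0,0,.071]
    return H+X*(-r*np.cos(th)+h*np.sin(th))/1e3+np.array([0,0,(r*np.sin(th)+h*np.cos(th))/1e3])
for bed in((.5690,-.0752),):
  for r,h in((0,0),(180,9),(205,9),(205,-9),(205,0)):
    p=press(bed,0,r,h);a,b=proj("top",p),proj("side",p)
    print(r,h,np.round(p,4),"top crop6.6",np.round(((a-[265,140]+.5)*6.6-.5)),"side crop s6",np.round((b-[230,190]+.5)*6.5-.5))
print("robot frame"); 
for q in(0,.2,.4,.5,.6,.7):print(q,np.round(press((.5723,-.0760),q),4))
# red blob rows in the top view: tip
for n in("top","side"):
    i=cv2.imread(f"pics/{'t' if n=='top' else 's'}6f.png");m=((i[:,:,2].astype(int)-i[:,:,1])>100).astype(np.uint8)
    m[:150]=0
    nn,l,st,c=cv2.connectedComponentsWithStats(m);print(n,[(s.tolist(),np.round(cc,1).tolist()) for s,cc in zip(st[1:],c[1:]) if s[4]>15])
```

```text
0 0 [ 0.6333 -0.1622  0.071 ] top crop6.6 [372.  74.] side crop s6 [556. 192.]
180 9 [ 0.5016 -0.1686  0.1938] top crop6.6 [425. 319.] side crop s6 [388. 191.]
205 9 [ 0.4825 -0.1695  0.2099] top crop6.6 [433. 360.] side crop s6 [361. 193.]
205 -9 [ 0.4709 -0.1701  0.1962] top crop6.6 [429. 391.] side crop s6 [342. 223.]
205 0 [ 0.4767 -0.1698  0.2031] top crop6.6 [431. 375.] side crop s6 [351. 208.]
robot frame
0 [ 0.5049 -0.1694  0.1938]
0.2 [ 0.4832 -0.1705  0.1652]
0.4 [ 0.4675 -0.1712  0.1328]
0.5 [ 0.4622 -0.1715  0.1156]
0.6 [ 0.4586 -0.1717  0.0979]
0.7 [ 0.4568 -0.1718  0.08  ]
top [([318, 171, 16, 27, 299], [325.6, 185.9]), ([319, 207, 7, 11, 72], [322.1, 212.0])]
side [([285, 153, 6, 6, 17], [287.8, 155.2]), ([305, 159, 9, 7, 29], [309.3, 161.7]), ([326, 169, 7, 7, 16], [329.3, 172.2]), ([312, 178, 8, 8, 27], [315.4, 181.7])]
```

{"fn": "jog_arm", "kwargs": {
  "commands": [
    [0, [-0.008, -0.012, 0.04], [0, 0, 0]],
    [0, [-0.008, -0.012, 0.04], [0, 0, 0]],
    [0, [-0.008, -0.012, 0.04], [0, 0, 0]],
    [0, [-0.003, -0.012, 0.04], [0, 0, 0]],
    [0, [0, -0.012, 0.04], [0, 0, 0]],
    [0, [0, -0.012, 0.043], [0, 0, 0]],
    [0, [0, 0, 0], [0, 0, 0]],
    [0, [0, 0, 0], [0, 0, 0]]
  ]
}}

```text
t: 13.82
tcp_pos: [0.5045, -0.1729, 0.2468]
eef_rot: [1.176, 1.231, -1.176]
contact_force: [-0.2, 0.7, -1.1]
gripper_width: 0.0
```

```bash
python3 -c "
from h import *
go((.505,-.170,.21),2.8)
im=env.capture('side');cv2.imwrite('pics/s7.png',cv2.resize(im[150:280,210:350,::-1],None,fx=5,fy=5,interpolation=cv2.INTER_CUBIC))
im=env.capture('top');cv2.imwrite('pics/t7.png',cv2.resize(im[130:240,265:365,::-1],None,fx=5,fy=5,interpolation=cv2.INTER_CUBIC))"
```

```text
t 13.82 tcp [ 0.5045 -0.1729  0.2468] F [-0.2  0.7 -1.1] w 0.0
turn (tool) [-0.0038 -0.0006  0.0002] shift in present axes [ 0.0368  0.0006 -0.0029] shift in target axes [ 0.0368  0.0006 -0.0029]  tool y ang 2.582014949184117
q [-0.449  0.29  -0.024  1.257  0.     1.076]
```

View pics/s7.png

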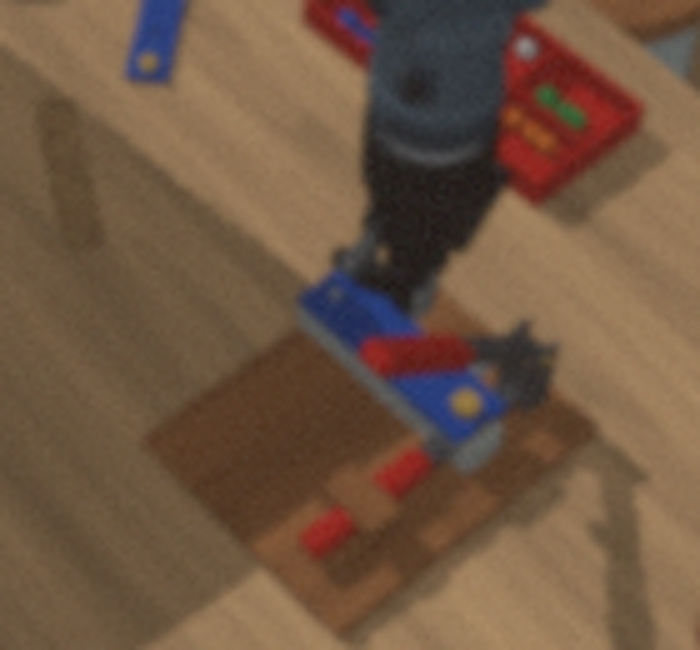

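View pics/t7.png

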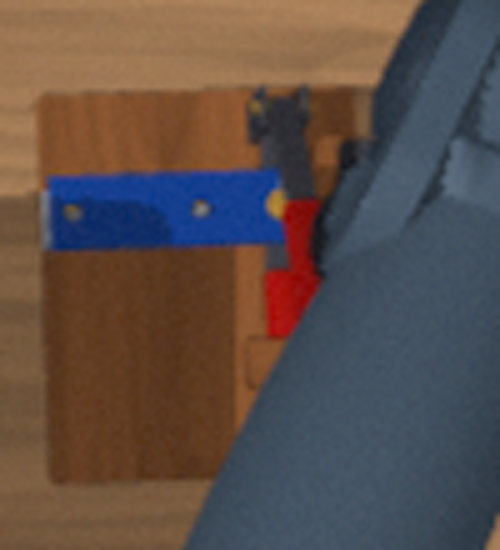

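The closed fingertips stand directly above the red grip. Going down until contact.

{"fn": "jog_arm", "kwargs": {
  "commands": [
    [0, [0.012, 0, -0.0025], [0, 0, 0]],
    [0, [0.012, 0, 0], [0, 0, 0]],
    [0, [0.008, 0, 0], [0, 0, 0]],
    [0, [0.005, 0, 0], [0, 0, 0]],
    [0, [0, 0, 0], [0, 0, 0]],
    [0, [0, 0, 0], [0, 0, 0]]
  ]
}}

```text
t: 14.68
tcp_pos: [0.505, -0.1699, 0.2102]
eef_rot: [1.175, 1.231, -1.174]
contact_force: [0.0, 0.5, -0.2]
gripper_width: -0.0002
```

{"fn": "jog_arm", "kwargs": {
  "commands": [
    [0, [0.008, -0.002, 0], [0, 0, 0]],
    [0, [0.01, -0.007, 0], [0, 0, 0]],
    [0, [0.01, -0.007, 0], [0, 0, 0]],
    [0, [0.009, -0.006, 0], [0, 0, 0]],
    [0, [0, 0, 0], [0, 0, 0]],
    [0, [0, 0, 0], [0, 0, 0]]
  ]
}}

```text
t: 15.42
tcp_pos: [0.4826, -0.1706, 0.173]
eef_rot: [1.175, 1.232, -1.174]
contact_force: [-0.7, 0.5, 2.3]
gripper_width: -0.0
```

```bash
python3 -c "
from h import *
go((.4675,-.1712,.1408),2.8)
im=env.capture('side');cv2.imwrite('pics/s8.png',cv2.resize(im[150:280,210:350,::-1],None,fx=5,fy=5,interpolation=cv2.INTER_CUBIC))"
```

```text
t 15.43 tcp [ 0.4826 -0.1706  0.173 ] F [-0.7  0.5  2.3] w -0.0
turn (tool) [-0.0019 -0.0006  0.0003] shift in present axes [ 0.0322 -0.0151 -0.0001] shift in target axes [ 0.0322 -0.0151 -0.0001]  tool y ang 2.6928270449285816
q [-0.464  0.281 -0.23   1.06   0.     1.06 ]
```

View pics/s8.png

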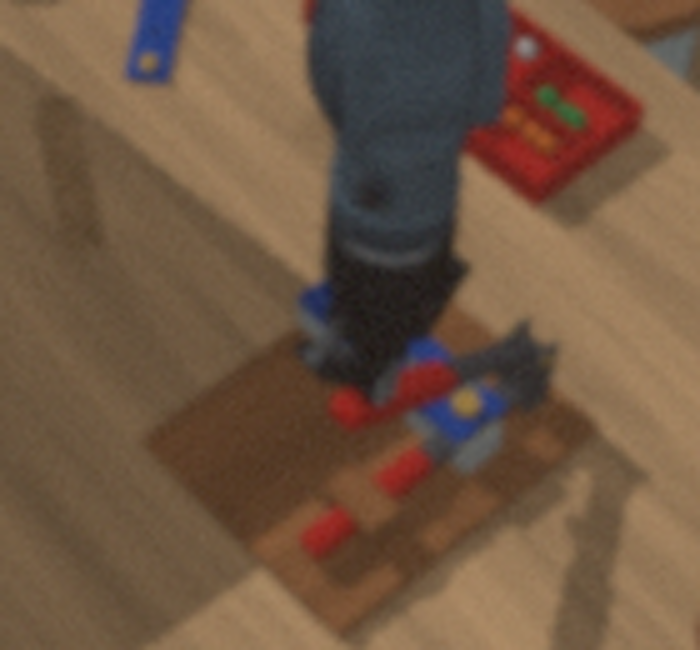

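The fingers are on the red grip and the arm is swinging down at about 2 N. Continuing along the arc.

{"fn": "jog_arm", "kwargs": {
  "commands": [
    [0, [0.008, -0.005, 0], [0, 0, 0]],
    [0, [0.008, -0.004, 0], [0, 0, 0]],
    [0, [0.008, -0.003, 0], [0, 0, 0]],
    [0, [0.008, -0.003, 0], [0, 0, 0]],
    [0, [0.008, -0.003, 0], [0, 0, 0]],
    [0, [0.008, -0.002, 0], [0, 0, 0]],
    [0, [0, 0, 0], [0, 0, 0]],
    [0, [0, 0, 0], [0, 0, 0]]
  ]
}}

```text
t: 16.48
tcp_pos: [0.4625, -0.1716, 0.1249]
eef_rot: [1.174, 1.232, -1.175]
contact_force: [0.9, 0.2, 2.7]
gripper_width: 0.0002
```

```bash
python3 -c "
from h import *
go((.4586,-.1717,.1059),2.8)
im=env.capture('side');cv2.imwrite('pics/s9.png',cv2.resize(im[150:280,210:350,::-1],None,fx=5,fy=5,interpolation=cv2.INTER_CUBIC))"
```

```text
t 16.48 tcp [ 0.4625 -0.1716  0.1249] F [0.9 0.2 2.7] w 0.0002
turn (tool) [-0.0019 -0.0004  0.0007] shift in present axes [ 0.019  -0.0039 -0.0001] shift in target axes [ 0.019  -0.0039 -0.0001]  tool y ang 2.691497280096052
q [-0.484  0.283 -0.361  0.928 -0.     1.04 ]
```

View pics/s9.png

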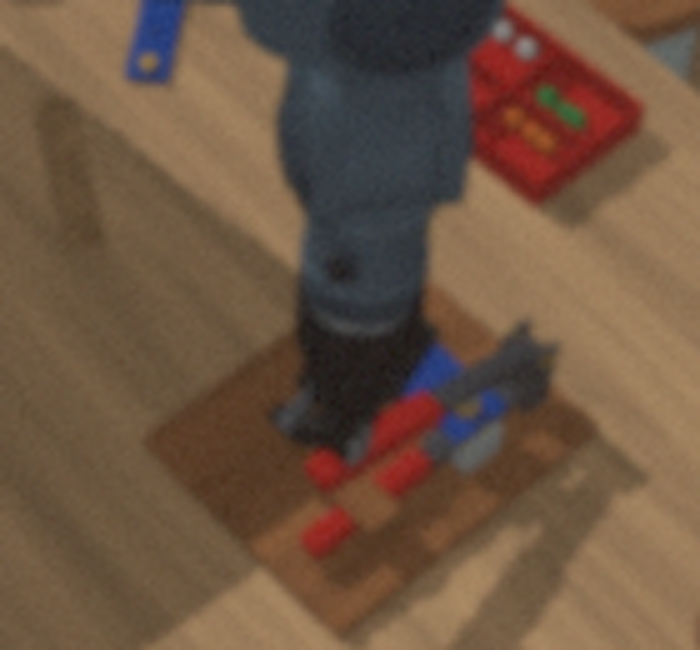

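{"fn": "jog_arm", "kwargs": {
  "commands": [
    [0, [0.006, -0.002, 0], [0, 0, 0]],
    [0, [0.005, -0.001, 0], [0, 0, 0]],
    [0, [0.004, -0.001, 0], [0, 0, 0]],
    [0, [0, 0, 0], [0, 0, 0]]
  ]
}}

```text
t: 17.02
tcp_pos: [0.459, -0.1719, 0.1096]
eef_rot: [1.175, 1.231, -1.174]
contact_force: [2.0, 0.8, 2.2]
gripper_width: 0.0003
```

{"fn": "jog_arm", "kwargs": {
  "commands": [
    [0, [0.003, 0, 0], [0, 0, 0]],
    [0, [0.003, 0, 0], [0, 0, 0]],
    [0, [0, 0, 0], [0, 0, 0]]
  ]
}}

```text
t: 17.4
tcp_pos: [0.4583, -0.1719, 0.1042]
eef_rot: [1.174, 1.232, -1.175]
contact_force: [-1.2, 1.0, 9.2]
gripper_width: 0.0
```

{"fn": "jog_arm", "kwargs": {
  "commands": [
    [0, [0.002, 0, 0], [0, 0, 0]],
    [0, [0.002, 0, 0], [0, 0, 0]],
    [0, [0, 0, 0], [0, 0, 0]]
  ]
}}

```text
t: 17.77
tcp_pos: [0.4578, -0.1719, 0.1002]
eef_rot: [1.173, 1.232, -1.176]
contact_force: [-3.1, 0.6, 9.5]
gripper_width: -0.0002
```

{"fn": "jog_arm", "kwargs": {
  "commands": [
    [0, [0.002, 0, 0], [0, 0, 0]],
    [0, [0.002, 0, 0], [0, 0, 0]],
    [0, [0, 0, 0], [0, 0, 0]]
  ]
}}

```text
t: 18.15
tcp_pos: [0.4574, -0.1719, 0.0961]
eef_rot: [1.173, 1.233, -1.177]
contact_force: [-3.6, 1.0, 9.4]
gripper_width: 0.0003
```

The jaw is on the cap: force rose to 9 N at a TCP height of about 0.105 m. It should end near 0.087 m.

{"fn": "jog_arm", "kwargs": {
  "commands": [
    [0, [0.002, 0, 0], [0, 0, 0]],
    [0, [0.002, 0, 0], [0, 0, 0]],
    [0, [0, 0, 0], [0, 0, 0]]
  ]
}}

```text
t: 18.52
tcp_pos: [0.4571, -0.172, 0.092]
eef_rot: [1.173, 1.233, -1.178]
contact_force: [-3.2, 1.0, 9.8]
gripper_width: 0.0002
```

{"fn": "jog_arm", "kwargs": {
  "commands": [
    [0, [0.002, 0, 0], [0, 0, 0]],
    [0, [0.001, 0, 0], [0, 0, 0]],
    [0, [0, 0, 0], [0, 0, 0]]
  ]
}}

```text
t: 18.9
tcp_pos: [0.4569, -0.1719, 0.0891]
eef_rot: [1.173, 1.233, -1.178]
contact_force: [-3.8, 0.9, 9.8]
gripper_width: -0.0004
```

{"fn": "jog_arm", "kwargs": {
  "commands": [
    [0, [0.001, 0, 0], [0, 0, 0]],
    [0, [0.001, 0, 0], [0, 0, 0]],
    [0, [0, 0, 0], [0, 0, 0]]
  ]
}}

```text
t: 19.27
tcp_pos: [0.4569, -0.172, 0.0875]
eef_rot: [1.173, 1.233, -1.178]
contact_force: [-5.9, 1.7, 13.9]
gripper_width: -0.0002
```

{"fn": "jog_arm", "kwargs": {
  "commands": [
    [0, [0.001, 0, 0], [0, 0, 0]],
    [0, [0, 0, 0], [0, 0, 0]],
    [0, [0, 0, 0], [0, 0, 0]]
  ]
}}

```text
t: 19.65
tcp_pos: [0.4569, -0.172, 0.087]
eef_rot: [1.172, 1.233, -1.178]
contact_force: [-7.0, 2.2, 19.3]
gripper_width: 0.0002
```

The force climbs stiffly (19 N, no more travel), so the stud is bottomed. Retrace the arc to let the handle open.

{"fn": "jog_arm", "kwargs": {
  "commands": [
    [0, [-0.007, 0, 0], [0, 0, 0]],
    [0, [-0.01, 0.001, 0], [0, 0, 0]],
    [0, [-0.01, 0.002, 0], [0, 0, 0]],
    [0, [-0.01, 0.003, 0], [0, 0, 0]],
    [0, [-0.01, 0.004, 0], [0, 0, 0]],
    [0, [-0.01, 0.005, 0], [0, 0, 0]],
    [0, [-0.01, 0.005, 0], [0, 0, 0]],
    [0, [-0.01, 0.006, 0], [0, 0, 0]]
  ]
}}

```text
t: 20.65
tcp_pos: [0.4855, -0.1707, 0.1636]
eef_rot: [1.175, 1.231, -1.174]
contact_force: [0.4, 0.1, 2.4]
gripper_width: -0.0003
```

{"fn": "jog_arm", "kwargs": {
  "commands": [
    [0, [-0.01, 0.006, 0], [0, 0, 0]],
    [0, [-0.012, 0.007, 0], [0, 0, 0]],
    [0, [-0.012, 0.007, 0], [0, 0, 0]],
    [0, [-0.012, 0.004, 0], [0, 0, 0]],
    [0, [-0.015, 0, 0], [0, 0, 0]],
    [0, [-0.02, 0, 0], [0, 0, 0]],
    [0, [-0.02, 0, 0], [0, 0, 0]],
    [0, [0, 0, 0], [0, 0, 0]]
  ]
}}

```text
t: 21.65
tcp_pos: [0.5094, -0.17, 0.2656]
eef_rot: [1.175, 1.228, -1.173]
contact_force: [0.4, -0.4, -0.8]
gripper_width: -0.0001
```

{"fn": "jog_arm", "kwargs": {
  "commands": [
    [0, [0, 0, -0.05], [0, 0, 0]],
    [0, [0, 0, -0.05], [0, 0, 0]],
    [0, [0, 0, -0.05], [0, 0, 0]],
    [0, [0, 0, -0.05], [0, 0, 0]],
    [0, [0, 0, -0.05], [0, 0, 0]],
    [0, [0, 0, 0], [0, 0, 0]],
    [0, [0, 0, 0], [0, 0, 0]]
  ]
}}

```text
t: 22.52
tcp_pos: [0.4966, 0.0798, 0.2632]
eef_rot: [1.173, 1.232, -1.176]
contact_force: [-0.4, -0.2, -0.8]
gripper_width: 0.0001
```

```bash
python3 -c "
from h import *
go((.5725,-.0757,.059),2.8)
im=env.capture('top');cv2.imwrite('pics/t10f.png',im[:,:,::-1])
im=env.capture('side');cv2.imwrite('pics/s10f.png',im[:,:,::-1]);cv2.imwrite('pics/s10.png',cv2.resize(im[190:280,230:340,::-1],None,fx=6.5,fy=6.5,interpolation=cv2.INTER_CUBIC))
im=cv2.imread('pics/t10f.png');cv2.imwrite('pics/t10.png',cv2.resize(im[140:230,265:345],None,fx=6.6,fy=6.6,interpolation=cv2.INTER_CUBIC))"
```

```text
t 22.52 tcp [0.4966 0.0798 0.2632] F [-0.4 -0.2 -0.8] w 0.0001
turn (tool) [-0.0015  0.0006  0.0013] shift in present axes [0.2042 0.0688 0.1588] shift in target axes [0.2042 0.0682 0.159 ]  tool y ang 2.7112214690264147
q [ 3.300e-02  2.250e-01 -6.700e-02  1.280e+00 -1.000e-03  1.557e+00]
```

View pics/s10.png

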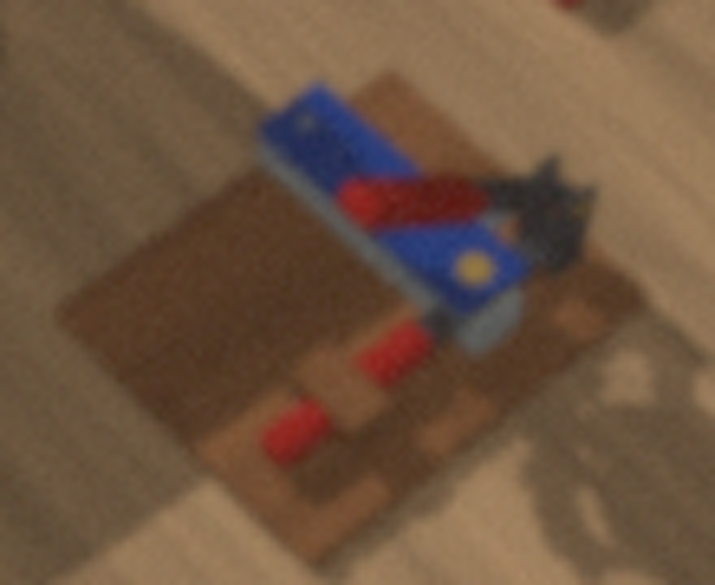

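View pics/t10.png

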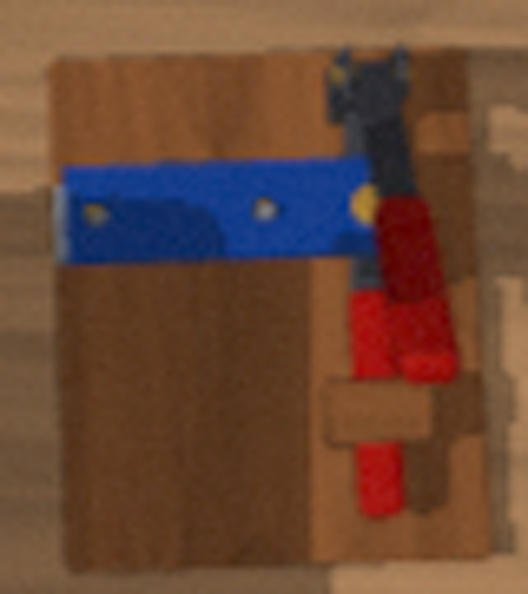

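View pics/t10f.png

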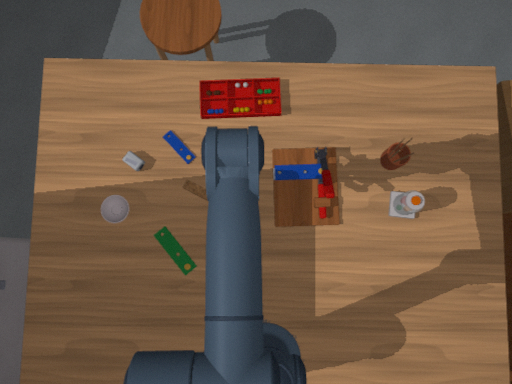

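Run:
```python
from h import *
for n in("s6f","s10f"):
    i=cv2.imread(f"pics/{n}.png").astype(int)[222:240,292:312]
    w=np.clip(i[:,:,2]-i[:,:,0],0,None)*1.; w[w<25]=0
    m=(w>0).astype(np.uint8);k,l,st,c=cv2.connectedComponentsWithStats(m)
    print(n,[(s[4],np.round(cc+[292,222],2).tolist()) for s,cc in zip(st[1:],c[1:])])
a=proj("side",(.5769,-.1659,.061));b=proj("side",(.5769,-.1659,.055));print("expected shift",b-a)
```

```text
s6f [(np.int32(28), [296.96, 222.68]), (np.int32(10), [308.2, 224.5]), (np.int32(16), [303.0, 230.5]), (np.int32(10), [310.7, 236.6]), (np.int32(12), [292.83, 237.42])]
s10f [(np.int32(24), [297.12, 222.5]), (np.int32(7), [308.0, 224.71]), (np.int32(15), [302.47, 230.87]), (np.int32(11), [310.64, 236.45]), (np.int32(12), [292.83, 237.42])]
expected shift [-0.1446042   0.98771984]
```

Handle travel was 0.105 → 0.087 m at the press point, about 0.1 rad, which is 6 mm at the die. It ended at the level-arm height with a stiff stop. The image shift of the cap is in the right direction. Handing in.

```bash
python3 -c "
from plant import env
print(env.hand_in())"
```

```text
the job is handed in; nothing more can be done
None
```

I seated the large blue cover over both pins, pressed the stud in with the pliers, let the handle spring open, and handed the job in at about 22.6 s. The hand-in gives no verdict.

- **Cover:** it went down over the pins with no side force and touched bottom with 5 N at the expected height. Both holes show their pins, and it lies flat with the cap under the jaw.
- **Pressing:** force at the handle stayed near 9–10 N over about 18 mm of travel, which is about 6 mm at the cap. It then rose to 19 N at a firm stop, with the arm at the level height.
- **After release:** the pliers look open as they were at the start. The arm is clear with force near 0, and the other craft things look unmoved.

Two checks disagreed with what I expected:
- **Cap in the side view:** the cap's image moved only about 0.4 px, where about 1 px was expected. That measurement is coarse, covering about 15 pixels and including the cap's side when proud. I relied on the travel and the firm stop instead.
- **Top camera offset:** the top camera read about 3 mm away from the arm's own position. I corrected for this by measuring the cover and pins with the same camera.

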